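# Set the grinder's adjusting barrel and lock it

## Robot

A 7-joint arm with a two-finger parallel gripper is mounted at the origin on the work surface. World frame = base frame: x ahead of the robot, y to its left, z up, the work surface at z = 0. Lengths are in m, angles in rad, forces in N, time in s.
With the tool pointing down it reaches from about 0.35 to 0.9 m from the base axis. Payload 19.9 kg.
Tool frame: the origin (TCP) lies on the centre line of the jaws, within the pads' length; the fingertips stand 11 mm ahead of it and the grasp point (between the pads) lies 8 mm behind it (arm.finger_overhang is the z of the fingertips in the tool frame, in m); z points along the fingers, y is the line along which they close (so a half turn about z gives the same grasp; the last joint's range is limited). The gripper opens to 85 mm and grips with 20 to 120 N. Pads are 22 mm wide; open, the fingers measure 114 mm over their backs; the gripper's body (76 mm by 85 mm) begins 54 mm behind the grasp point. The pads swing forward as they close: fully open they stand 13 mm farther back than shut.
Start: joints at [1.147, 0.417, -0.01, 1.614, 0.005, 1.111, -0.053], TCP at [0.233, -0.58, 0.242] pointing down, gripper open.
Joint ranges: [-2.81, 2.81], [-0.39, 2.02], [-1.27, 1.25], [0.06, 2.57], [-1.19, 4.33], [0.19, 2], [-2.82, 2.82]. Speed limits (rad/s): [1.89, 1.89, 2.39, 2.39, 3.01, 3.01, 3.01].

## Interface

Orientations are given as [roll, pitch, yaw] about the fixed x, y, z axes, in that order (R = Rz(yaw) Ry(pitch) Rx(roll)).
In Python, from station import arm gives the robot as it stands. The module is installed in compiled form; this text tells all that it offers.
- The arm moves only by the tool drive_tool, never from a script. Its argument "deltas" is a list of rows, each a list of 5 numbers: the finger opening in m, from 0 to 0.0854, then the shift along the tool's x, y, z in m, then the turn about the tool's z in degrees. In form: [[claw, dx, dy, dz, spin], ...]. A call has 1 to 10 rows; each row is the pose to reach, as a shift and turn from the pose commanded when the call began, along the tool's axes at that moment; what a row does not reach only later rows make up. A row lasts 1/10 s, in which the tool goes at most 50 mm and 8.59 degrees, less where a joint would pass 70% of its speed; a pose out of reach is approached as far as the arm can. A call with a gripper value outside its range is refused whole. The fingers move at their own pace and stop on an object; "newtons" is the grip in N (left out, the last holds). Time passes only in rows, so rows that repeat a pose let the fingers close. It gives the time, the measured TCP pose, the force, the opening and the grip force at its end, in the units of the state.
- arm.observe(): the state, without advancing time (a new reading comes with each control period).
- arm.snapshot(name): name is "scene" or "top" or "wrist"; returns a dict with "pixels" (400x640x3 uint8, red, green, blue), "fx", "fy", "cx", "cy" (pixels), "extrinsics" (4x4, takes a point from world to camera coordinates). Camera axes: x right, y up, looking along -z (the intrinsics and any distortion apply to the point x, -y, -z); pixel columns grow to the right and rows downward; lengths in m; the calibration is good to about 2 mm. A picture is of the moment at which its call begins. There is no depth.
- arm.job_done(): hands the job in; it is judged then, once.
The state is a dict: "t": time; "qpos": joint angles; "joint_velocities": joint speeds; "effort": joint torques, N m; "ee_pos": TCP position; "tool_rot": TCP orientation; "ft_force": force on the tool from outside, world axes, zero at the start; "ft_torque": the same for the moment, N m; "opening": finger opening in m; "gripper_force": force on a finger pad.
Only numpy, scipy, OpenCV 4.12 (cv2) and the standard library are available. Lean on these libraries where they do the work, as an engineer would, in place of code of your own. Each camera call takes 0.05 s, during which the arm holds its last target. There are 200 camera calls.

## Task

The coffee grinder's grind setting has been left loose: turn its adjusting barrel until the pointer stands in line with the raised rib on the grinder's top. Then lock it there: bear down on the knurled lock ring, firmly but not hard, so that the barrel keeps still under it, and turn the ring clockwise (seen from above) until it comes up fully home, leaving the pointer on the rib, the barrel down on its seat and the things around the grinder where they were.

Things in the scene. Friction and masses are not known exactly. Their poses are not given: they have to be found in the camera images.
- grinder: coffee grinder, hopper off, fixed: aluminium case 130 x 112 mm, 170 mm high; black foot plate 215 x 125 mm. Origin on the counter under the burr axis; x to the rear, z up; chute and rib at the front (-x). On top, round the axis: a collar 57 mm outside, 50 mm bore, 34 mm high (top 204 mm above the counter) and, at its foot, a flat scale plate 100 mm across.
- index_rib (a point): middle of the top of the raised rib on the scale plate: 20 mm long radially (31 to 51 mm from the axis), 5 mm wide, 9 mm high; this point is 41 mm in front (grinder's -x) of the axis, 180 mm above the counter
- barrel: adjusting barrel, a metal sleeve standing loose in the collar (1.5 mm play all round), its foot on a flat seat 170 mm above the counter. Origin at its foot's centre, z up. Carries the lock ring at 35.5 to 51.5 mm height; above it a smooth neck 44 mm across, 51.5 to 77.5 mm, to be gripped. Turned by the neck it goes easily either way, ring and all, with no stop. About 0.28 kg with the ring.
- pointer_tip (a point): outer end of the barrel's pointer, a fin 6 mm wide, 16 mm high (53 to 69 mm above the origin), which sticks out of the neck along the barrel's -x, just over the ring, to 29 mm from the axis; this point is 61 mm above that origin. At the start it stands 0.45 to 1.2 rad clockwise (seen from above) of the rib.
- ring_center (a point): centre of the black knurled lock ring (64 mm across, 16 mm high) on the barrel, 1.5 mm above the collar. Only its foot's friction stops the barrel going round with the ring: with no weight on it it turns along; 15 to 20 N straight down through the ring keeps it still; side load uses up that hold. More than 40 N between barrel and grinder, down or sideways, spoils the burr seat.
- lock_ring (a joint): turn of the lock ring on the barrel (rad), growing clockwise seen from above; the fine thread hardly moves it up or down. It runs with a steady drag of about 0.20 N m, stays where left, and comes home at a hard stop 0.55 to 1.4 rad clockwise of its start. Feel for the stop: the turning moment then climbs, and beyond about 0.4 N m the barrel slips even under 18 N.
- grounds_cup: steel cup, 60 mm across, 62 mm high, on the grinder's foot plate under the chute; not to be disturbed. Origin at mid underside
- hopper: clear plastic hopper upside down on the counter, 120 mm across, 115 mm high; not to be disturbed. Origin at mid underside
- funnel: purple plastic funnel standing on its wide mouth, 112 mm across, 108 mm high; not to be disturbed. Origin at mid underside
- jar: glass jar with a steel lid, 84 mm across, 130 mm high; not to be disturbed. Origin at mid underside
- bowl: stainless bowl, 170 mm across, 60 mm high; not to be disturbed. Origin at mid underside
Things that resemble listed ones, but are neither listed nor needed, are in the scene too. There is more than one size of the grinder; the job needs the larger.

How it is judged:
On the way, in this order (a step that is already met when the one before it is completed fails the run):
1. the barrel's pointer stands in line with the rib (within 0.17 rad), the ring not yet home (angle between the x axis of barrel and the x axis of grinder, either way round below 0.17 rad and x of pointer_tip in the frame of grinder below 0 m and z of barrel in the frame of grinder below 0.173 m and value of joint lock_ring below 1.4 rad), for 0.2 s.
2. the lock ring is fully home with the pointer on the rib (value of joint lock_ring above 1.46 rad and angle between the x axis of barrel and the x axis of grinder, either way round below 0.2 rad and x of pointer_tip in the frame of grinder below 0 m), for 0.2 s.
At the end, for the whole second after the job is handed in: The lock ring is home (within 0.04 rad of its stop), the barrel's pointer is in line with the rib within 0.2 rad (about 11 degrees), the barrel stands upright on its seat (foot no more than 3 mm above it), at rest and released (all of step 2 and z of barrel in the frame of grinder below 0.173 m and angle between barrel's own z axis and vertical below 0.06 rad and linear speed of barrel below 0.02 m/s); the robot touches nothing.
It fails at once if the barrel pressed against the grinder with more than 40 N (contact force between barrel and grinder above 40 N).
It fails at once if the ring locked home while the pointer is off the rib by more than 0.26 rad (15 degrees) (value of joint lock_ring above 1.46 rad and angle between the x axis of barrel and the x axis of grinder, either way round above 0.26 rad).
It fails at once if a thing beside the grinder moved by more than 30 mm (distance of any of grounds_cup, hopper, funnel, jar, bowl from where it was at the start of the episode above 0.03 m).
It also fails if it takes over 70 s, if anything falls off the work surface, if the arm or the gripper's body presses on something with over 40 N, if the wrist force passes 120 N, or if a joint passes its speed limit or range.

## Working session

There is one attempt and no reset: what is moved stays moved. The work goes in short steps, Python scripts to look and compute and a tool call to move; the robot and the scene stay as the last step left them, time stands still between calls to the robot, and variables do not carry over. Pictures are saved under pics/ and viewed, at most 12 in all, crops included, and the job is handed in when it is done.

Besides the shell and the picture viewer there is one more tool, called after ">>>" as name(argument=value, ...) on one line, values as JSON. drive_tool: Moves the arm, as the interface text tells. Its arguments: {"type":"object","properties":{"deltas":{"type":"array","items":{"type":"array","items":{"type":"number"}}},"newtons":{"type":"number"}},"required":["deltas"]}

```bash
mkdir -p pics; cat > h.py <<'E'
import numpy as np,cv2
from station import arm
def snap(n,f):
    s=arm.snapshot(n); cv2.imwrite('pics/'+f,s['pixels'][:,:,::-1]); np.savez('pics/'+f[:-4],**{k:s[k] for k in s}); return s
def ray(s,u,v):
    E=np.array(s['extrinsics']);R=E[:3,:3];t=E[:3,3]
    d=np.array([(u-s['cx'])/s['fx'],-(v-s['cy'])/s['fy'],-1.])
    return -R.T@t, R.T@d
def onz(s,u,v,z):
    o,d=ray(s,u,v); return o+d*(z-o[2])/d[2]
def proj(s,p):
    E=np.array(s['extrinsics']);c=E[:3,:3]@np.array(p)+E[:3,3]
    return s['cx']+s['fx']*c[0]/-c[2], s['cy']-s['fy']*c[1]/-c[2]
def near(s1,a,s2,b):
    o1,d1=ray(s1,*a);o2,d2=ray(s2,*b)
    k=np.linalg.lstsq(np.c_[d1,-d2],o2-o1,rcond=None)[0]
    return (o1+k[0]*d1+o2+k[1]*d2)/2, np.linalg.norm(o1+k[0]*d1-o2-k[1]*d2)
E
python3 - <<'E'
from h import *
for n in('scene','top'):
    s=snap(n,n+'0.png'); print([k for k in s],s['fx'],s['cx'],s['cy'],ray(s,320,200))
o=arm.observe();print(o)
E
```

```text
['pixels', 'fx', 'fy', 'cx', 'cy', 'extrinsics'] 484.5332999787192 319.4514376901179 191.7663550425736 (array([ 1.40120468, -0.54612759,  0.96418074]), array([-0.6748477 ,  0.36814822, -0.6397949 ]))
['pixels', 'fx', 'fy', 'cx', 'cy', 'extrinsics'] 492.46550643583026 313.90797493710176 196.6752900196513 (array([ 0.27915646, -0.02687449,  1.47005931]), array([ 0.16872703, -0.02284947, -0.9854987 ]))
{'t': 0.1, 'qpos': array([ 1.14751071,  0.41792654, -0.01028936,  1.61410348,  0.00468921,
        1.11068745, -0.05303942]), 'joint_velocities': array([ 6.74869759e-05,  1.73344021e-04, -2.97851760e-04, -4.14602755e-03,
        9.05371748e-04,  1.08943999e-03, -4.64342675e-04]), 'effort': array([ 1.79196883e-03, -8.65817070e+01,  6.80445414e-01, -4.35635877e+01,
        1.92523375e-02,  5.06165976e-03, -6.92946151e-05]), 'ee_pos': array([ 0.23273999, -0.57973301,  0.24171964]), 'tool_rot': array([-3.14049459e+00,  8.15407065e-05,  3.81736922e-01]), 'ft_force': array([ 0.58550479, -0.13186241,  0.45402875]), 'ft_torque': array([-0.02131123, -0.01839644, -0.01313924]), 'gripper_force': 0.0, 'opening': 0.08565939938187879}
```

View pics/scene0.png

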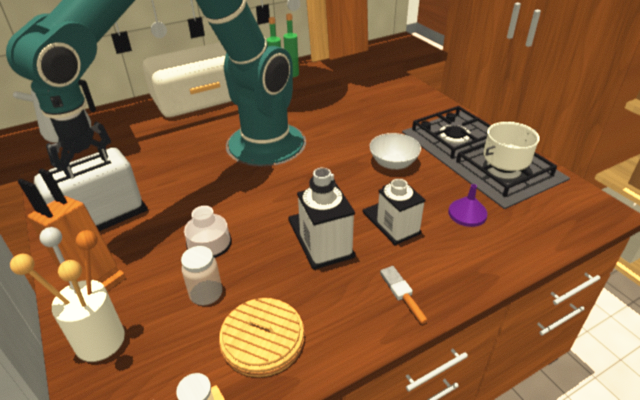

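View pics/top0.png

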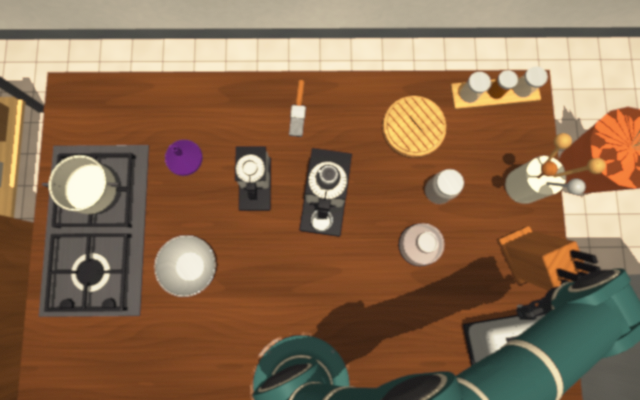

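The larger grinder is at top (328,180) and scene (322,190), with its chute and cup at top (321,216). The smaller look-alike is at top (250,168) and scene (400,190). I choose the larger one, which has the black ring and the cup, and check it in a close crop.

```bash
python3 - <<'E'
import cv2,numpy as np
a=cv2.imread('pics/top0.png')[145:240,290:365];b=cv2.imread('pics/scene0.png')[160:255,285:360]
cv2.imwrite('pics/crop0.png',np.hstack([cv2.resize(x,None,fx=5,fy=5,interpolation=2) for x in(a,b)]))
from h import *
s=np.load('pics/top0.npz')
for z,u,v in[(.245,328,172),(.205,328,180),(.17,328,181),(0,0,0)]: print(z,onz(s,u,v,z))
E
```

```text
0.245 [ 0.56120259 -0.07646532  0.245     ]
0.205 [ 0.54888129 -0.07779103  0.205     ]
0.17 [ 0.55358697 -0.07916215  0.17      ]
0 [1.1963876  0.97020875 0.        ]
```

View pics/crop0.png

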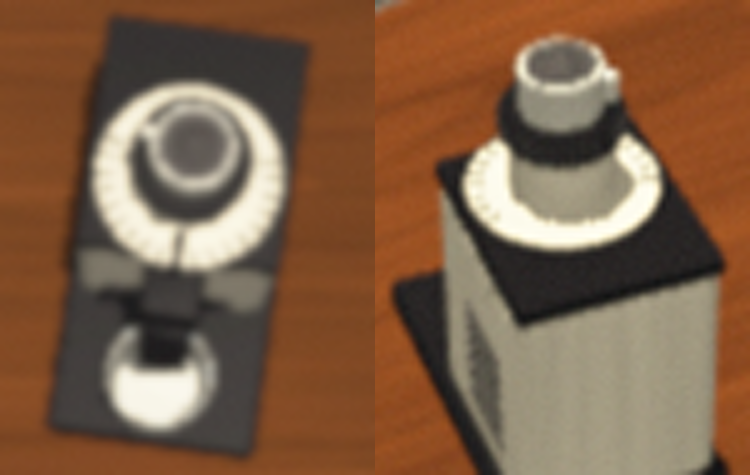

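>>> drive_tool(deltas=[[0.085, 0, 0, -0.05, 0], [0.085, 0, 0, -0.1, 0], [0.085, 0.04, -0.03, -0.14, 0], [0.085, 0.08, -0.055, -0.14, -8], [0.085, 0.12, -0.085, -0.14, -16], [0.085, 0.16, -0.115, -0.14, -24], [0.085, 0.2, -0.145, -0.14, -32], [0.085, 0.24, -0.17, -0.14, -40], [0.085, 0.28, -0.2, -0.14, -48], [0.085, 0.32, -0.23, -0.14, -56]])

```text
t: 1.1
ee_pos: [0.4417, -0.2503, 0.3822]
tool_rot: [-3.141, 0.0, 1.365]
ft_force: [0.7, -0.7, 0.6]
opening: 0.085
gripper_force: 0.0
```

>>> drive_tool(deltas=[[0.085, 0.045, 0.017, 0, -4], [0.085, 0.09, 0.035, 0, -8], [0.085, 0.14, 0.052, 0, -12], [0.085, 0.19, 0.07, 0, -12], [0.085, 0.19, 0.07, 0, -12], [0.085, 0.19, 0.07, 0, -12]])

```text
t: 1.7
ee_pos: [0.5498, -0.0798, 0.3817]
tool_rot: [-3.141, -0.001, 1.571]
ft_force: [-0.2, -0.5, -0.4]
opening: 0.0852
gripper_force: 0.0
```

```bash
python3 - <<'E'
from h import *
s=snap('wrist','w1.png');o=arm.observe();print(o['ee_pos'],o['tool_rot'],o['qpos'],ray(s,320,200))
print('plate proj',proj(s,[.551,-.078,.171]),'neck',proj(s,[.551,-.078,.2475]))
E
```

```text
[ 0.54930014 -0.0814466   0.38182899] [-3.14062134e+00 -6.53900105e-05  1.56895294e+00] [ 0.52392695  0.22651387 -0.51906017  1.58395676  0.11406456  1.36243325
 -0.00970727] (array([ 0.54974875, -0.00151647,  0.5143573 ]), array([-0.00147545, -0.31485826, -0.94919105]))
plate proj (np.float64(321.5624465321606), np.float64(169.0035242434694)) neck (np.float64(321.8378699249938), np.float64(187.41038247950996))
```

View pics/w1.png

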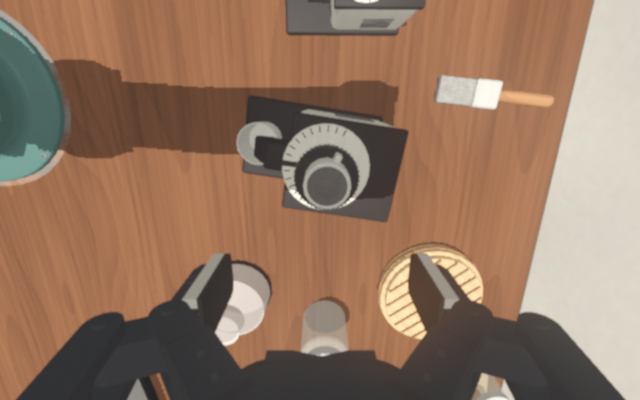

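```bash
python3 - <<'E'
import cv2
b=cv2.imread('pics/w1.png')[110:220,265:385]
cv2.imwrite('pics/c1.png',cv2.resize(b,None,fx=5,fy=5,interpolation=2))
E
```

```text
(no output)
```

View pics/c1.png

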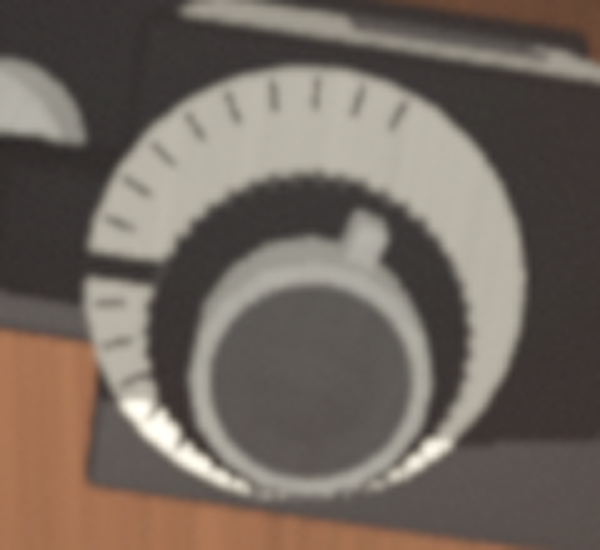

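```bash
python3 - <<'E'
from h import *
s=np.load('pics/w1.npz')
g=lambda x,y,z: onz(s,265+x/5,110+y/5,z)
n=g(311,378,.2475);p=g(370,212,.223);c=g(305,281,.171);r=g(118,268,.18)
p2=g(372,238,.239)
a=lambda v:np.degrees(np.arctan2(v[1],v[0]))
print(n,c,r,p,p2);print(np.linalg.norm((p-n)[:2]),np.linalg.norm((p2-n)[:2]),np.linalg.norm((r-c)[:2]),a(p-n),a(p2-n),a(r-c))
# yaw from the foot plate long edge in top view
t=np.load('pics/top0.npz')
A=onz(t,290+108/5,145+15/5,.008);B=onz(t,290+50/5,145+425/5,.008);print(a(B-A))
A=onz(t,290+308/5,145+40/5,.008);B=onz(t,290+248/5,145+450/5,.008);print(a(B-A))
E
```

```text
[ 0.55585297 -0.07629219  0.2475    ] [ 0.55606368 -0.07472965  0.171     ] [ 0.51438211 -0.06989864  0.18      ] [ 0.56745176 -0.05021442  0.223     ] [ 0.56693333 -0.05227784  0.239     ]
0.028540884220502702 0.0264473762607431 0.04196060046917482 66.02162311436565 65.23113536405111 173.38875275991902
171.76556001811346
170.68018735952236
```

>>> drive_tool(deltas=[[0.085, 0.0055, 0.0067, 0.02, 8], [0.085, 0.0055, 0.0067, 0.05, 16], [0.085, 0.0055, 0.0067, 0.08, 24], [0.085, 0.0055, 0.0067, 0.11, 24], [0.085, 0.0055, 0.0067, 0.13, 24], [0.085, 0.0055, 0.0067, 0.137, 24], [0.085, 0.0055, 0.0067, 0.14, 24], [0.085, 0.0055, 0.0067, 0.14, 24], [0.085, 0.0055, 0.0067, 0.14, 24]])

```text
t: 2.65
ee_pos: [0.5565, -0.0761, 0.2434]
tool_rot: [3.14, -0.0, 1.149]
ft_force: [-0.1, 0.3, 0.9]
opening: 0.0847
gripper_force: 0.0
```

```bash
python3 - <<'E'
from h import *
o=arm.observe();print(o['ee_pos'],o['tool_rot'],o['ft_force'],arm.finger_overhang,o['qpos'])
E
```

```text
[ 0.55654675 -0.07606621  0.24335432] [ 3.14019047e+00 -2.33227213e-04  1.14930197e+00] [-0.14797627  0.29587145  0.85211033] 0.011 [ 0.44986272  0.33511885 -0.45457456  1.76171905  0.16477415  1.08092254
 -0.48190422]
```

>>> drive_tool(deltas=[[0.07, 0, 0, 0.003, 0], [0.06, 0, 0, 0.003, 0], [0.052, 0, 0, 0.003, 0], [0.047, 0, 0, 0.003, 0], [0.042, 0, 0, 0.003, 0], [0.038, 0, 0, 0.003, 0], [0.038, 0, 0, 0.003, 0], [0.038, 0, 0, 0.003, 0]], newtons=20)

```text
t: 3.45
ee_pos: [0.5563, -0.0757, 0.2394]
tool_rot: [3.141, -0.0, 1.15]
ft_force: [-0.3, -0.3, 3.3]
opening: 0.0432
gripper_force: 20.1
```

>>> drive_tool(deltas=[[0.038, 0, 0, 0, -5], [0.038, 0, 0, 0, -11], [0.038, 0, 0, 0, -17], [0.038, 0, 0, 0, -23], [0.038, 0, 0, 0, -29], [0.038, 0, 0, 0, -35], [0.038, 0, 0, 0, -41], [0.038, 0, 0, 0, -47], [0.038, 0, 0, 0, -52], [0.038, 0, 0, 0, -52]])

```text
t: 4.45
ee_pos: [0.5564, -0.0759, 0.2394]
tool_rot: [3.141, 0.0, 2.059]
ft_force: [0.8, 0.0, 5.0]
opening: 0.0428
gripper_force: 20.2
```

>>> drive_tool(deltas=[[0.038, 0, 0, 0, -5], [0.038, 0, 0, 0, -11], [0.038, 0, 0, 0, -17], [0.038, 0, 0, 0, -23], [0.038, 0, 0, 0, -29], [0.038, 0, 0, 0, -35], [0.038, 0, 0, 0, -41], [0.038, 0, 0, 0, -47], [0.038, 0, 0, 0, -53], [0.038, 0, 0, 0, -53]])

```text
t: 5.45
ee_pos: [0.5562, -0.0761, 0.2393]
tool_rot: [-3.141, -0.0, 2.983]
ft_force: [-0.7, -1.3, 5.8]
opening: 0.0431
gripper_force: 20.5
```

```bash
python3 - <<'E'
from h import *
o=arm.observe();print(o['ee_pos'],o['tool_rot'],o['ft_force'],o['ft_torque'],o['opening'],o['qpos'])
s=snap('wrist','w2.png');t=snap('top','t2.png')
print(proj(s,[.556,-.075,.24]),proj(t,[.556,-.075,.24]))
a=cv2.imread('pics/w2.png');b=cv2.resize(cv2.imread('pics/t2.png')[145:235,280:375],None,fx=4,fy=4,interpolation=2)
cv2.imwrite('pics/j2.png',np.hstack([a[20:380,90:510],b]))
E
```

```text
[ 0.55616224 -0.07609184  0.23934308] [-3.14135002e+00 -1.62018777e-04  2.98286993e+00] [-0.7224018  -1.34337897  5.84466755] [-0.29653441  0.34575493  0.11537056] 0.04307546574604722 [ 0.7133297   0.41167811 -0.80340791  1.7575989   0.32726024  1.11189592
  1.21628855]
(np.float64(322.6789426512708), np.float64(266.68723216913605)) (np.float64(327.38226078204656), np.float64(174.42701900022615))
```

View pics/j2.png

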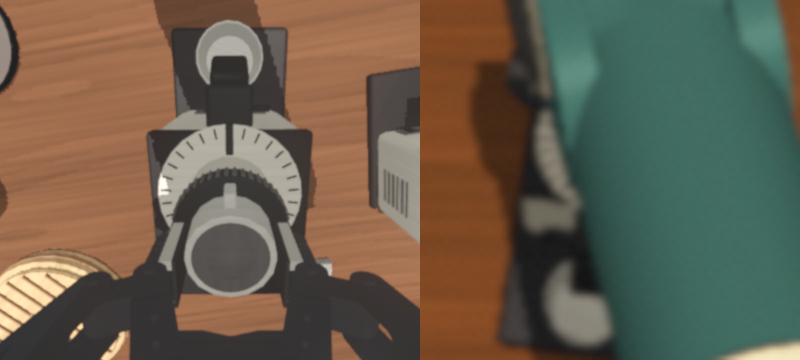

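The pointer (j2 at 230,195) now lines up with the rib (230,140). I'll release and lower to the ring.

>>> drive_tool(deltas=[[0.05, 0, 0, 0, 0], [0.06, 0, 0, 0, 0], [0.07, 0, 0, 0, 0], [0.085, 0, 0, 0, 0], [0.085, 0, 0, 0, 0], [0.085, 0, 0, 0.01, 0], [0.085, 0, 0, 0.02, 0], [0.085, 0, 0, 0.03, 0], [0.085, 0, 0, 0.033, 0], [0.085, 0, 0, 0.033, 0]])

```text
t: 6.55
ee_pos: [0.5559, -0.0756, 0.2055]
tool_rot: [3.141, -0.001, 2.982]
ft_force: [0.0, 0.2, 0.1]
opening: 0.0851
gripper_force: 0.0
```

>>> drive_tool(deltas=[[0.075, 0, 0, 0, 0], [0.07, 0, 0, 0, 0], [0.067, 0, 0, 0, 0], [0.065, 0, 0, 0, 0], [0.063, 0, 0, 0, 0], [0.06, 0, 0, 0, 0], [0.058, 0, 0, 0, 0], [0.058, 0, 0, 0, 0]], newtons=40)

```text
t: 7.35
ee_pos: [0.5564, -0.0758, 0.2067]
tool_rot: [-3.141, 0.001, 2.982]
ft_force: [-1.8, -0.7, 7.0]
opening: 0.0625
gripper_force: 42.1
```

```bash
cat > o.py <<'E'
from h import *
np.set_printoptions(precision=4,suppress=True)
o=arm.observe()
for k in('t','ee_pos','tool_rot','ft_force','ft_torque','opening','gripper_force','qpos'):print(k,o[k])
E
python3 o.py
```

```text
t 7.35
ee_pos [ 0.5564 -0.0758  0.2067]
tool_rot [-3.1414  0.0007  2.9822]
ft_force [-1.8416 -0.6731  6.9751]
ft_torque [-0.1788  0.2688  0.0284]
opening 0.06247722808326126
gripper_force 42.080790996551514
qpos [ 0.695   0.448  -0.7849  1.7908  0.3608  1.0515  1.1885]
```

>>> drive_tool(deltas=[[0.055, 0, 0, 0.0005, 0], [0.055, 0, 0, 0.001, 0], [0.055, 0, 0, 0.001, 0], [0.055, 0, 0, 0.001, 0]], newtons=60)

```text
t: 7.75
ee_pos: [0.5566, -0.0759, 0.2065]
tool_rot: [-3.141, 0.001, 2.982]
ft_force: [-5.9, -1.9, 20.1]
opening: 0.0624
gripper_force: 63.1
```

```bash
python3 o.py
```

```text
t 7.75
ee_pos [ 0.5566 -0.0759  0.2065]
tool_rot [-3.1409  0.0014  2.9821]
ft_force [-5.864  -1.9174 20.0746]
ft_torque [-0.3587  1.3539  0.0145]
opening 0.06243770485274589
gripper_force 63.067442178726196
qpos [ 0.6945  0.4483 -0.7846  1.791   0.3618  1.0507  1.1876]
```

>>> drive_tool(deltas=[[0.055, 0.0005, 0, 0, 0], [0.055, 0.0005, 0, 0, 0], [0.055, 0.0005, 0, 0, 2], [0.055, 0.0005, 0, 0, 4], [0.055, 0.0005, 0, 0, 6], [0.055, 0.0005, 0, 0, 8], [0.055, 0.0005, 0, 0, 10]])

```text
t: 8.45
ee_pos: [0.5565, -0.0757, 0.2066]
tool_rot: [-3.142, 0.002, 2.806]
ft_force: [-3.9, -2.0, 16.2]
opening: 0.0625
gripper_force: 62.8
```

```bash
python3 o.py
```

```text
t 8.45
ee_pos [ 0.5565 -0.0757  0.2066]
tool_rot [-3.1415  0.0022  2.8064]
ft_force [-3.9456 -2.0429 16.2136]
ft_torque [-0.3459  0.6308  0.1865]
opening 0.0624777025857377
gripper_force 62.774330377578735
qpos [ 0.6679  0.4365 -0.7471  1.7928  0.34    1.043   1.0296]
```

>>> drive_tool(deltas=[[0.055, 0.0002, 0, 0.0002, 2], [0.055, 0.0002, 0, 0.0002, 4], [0.055, 0.0002, 0, 0.0002, 6], [0.055, 0.0002, 0, 0.0002, 8], [0.055, 0.0002, 0, 0.0002, 10], [0.055, 0.0002, 0, 0.0002, 12], [0.055, 0.0002, 0, 0.0002, 14], [0.055, 0.0002, 0, 0.0002, 16], [0.055, 0.0002, 0, 0.0002, 18]])

```text
t: 9.35
ee_pos: [0.5565, -0.0757, 0.2066]
tool_rot: [3.141, 0.003, 2.492]
ft_force: [-2.2, -0.8, 17.2]
opening: 0.0624
gripper_force: 62.8
```

```bash
python3 o.py;python3 -c "
from h import *
snap('wrist','w3.png')"
```

```text
t 9.35
ee_pos [ 0.5565 -0.0757  0.2066]
tool_rot [3.1407 0.0026 2.4923]
ft_force [-2.1818 -0.8389 17.1686]
ft_torque [-0.3714  0.4205  0.209 ]
opening 0.062354773668481356
gripper_force 62.78299570083618
qpos [ 0.6193  0.4188 -0.6806  1.7946  0.3038  1.0321  0.7451]
```

View pics/w3.png

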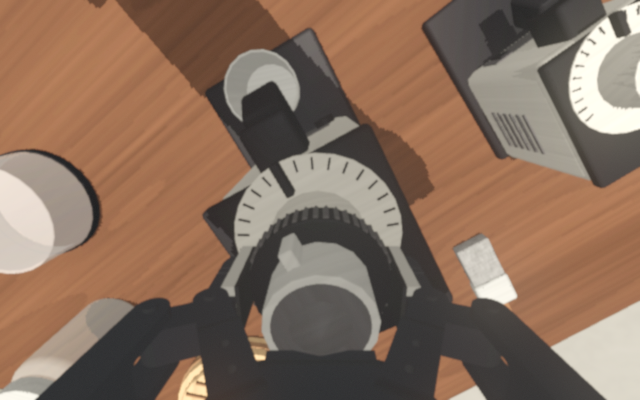

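The pointer (288,250) still lies on the line of the rib (283,180), so the barrel is holding still and the ring is turning.

>>> drive_tool(deltas=[[0.055, 0, 0, 0, 1.5], [0.055, 0, 0, 0, 3], [0.055, 0, 0, 0, 4.5], [0.055, 0, 0, 0, 6]])

```text
t: 9.8
ee_pos: [0.5565, -0.0756, 0.2066]
tool_rot: [3.14, 0.003, 2.388]
ft_force: [-1.9, -1.2, 17.4]
opening: 0.0624
gripper_force: 62.7
```

```bash
python3 o.py|egrep 'force|tor|rot'
```

```text
tool_rot [3.1403 0.0025 2.388 ]
ft_force [-1.8812 -1.2439 17.4198]
ft_torque [-0.2406  0.3957  0.1856]
gripper_force 62.74250149726868
```

>>> drive_tool(deltas=[[0.055, 0, 0, 0, 1.5], [0.055, 0, 0, 0, 3], [0.055, 0, 0, 0, 4.5], [0.055, 0, 0, 0, 6]])

```text
t: 10.2
ee_pos: [0.5566, -0.0756, 0.2066]
tool_rot: [3.14, 0.002, 2.283]
ft_force: [-1.1, -0.9, 18.1]
opening: 0.0621
gripper_force: 62.7
```

```bash
python3 o.py|egrep 'force|tor|rot'
```

```text
tool_rot [3.1399 0.0023 2.2832]
ft_force [-1.1038 -0.8601 18.0541]
ft_torque [-0.264   0.3831  0.1601]
gripper_force 62.74054169654846
```

>>> drive_tool(deltas=[[0.055, 0, 0, 0, 1.5], [0.055, 0, 0, 0, 3], [0.055, 0, 0, 0, 4.5]])

```text
t: 10.5
ee_pos: [0.5566, -0.0755, 0.2066]
tool_rot: [3.14, 0.002, 2.205]
ft_force: [-0.5, -0.3, 16.2]
opening: 0.0619
gripper_force: 62.7
```

```bash
python3 o.py|egrep 'force|tor|rot'
```

```text
tool_rot [3.1397 0.0022 2.2048]
ft_force [-0.4676 -0.2817 16.2376]
ft_torque [-0.1723  0.3201  0.2189]
gripper_force 62.72779583930969
```

>>> drive_tool(deltas=[[0.055, 0, 0, 0, 1.5], [0.055, 0, 0, 0, 3], [0.055, 0, 0, 0, 4.5]])

```text
t: 10.8
ee_pos: [0.5566, -0.0756, 0.2066]
tool_rot: [3.14, 0.002, 2.126]
ft_force: [-2.0, -1.1, 17.0]
opening: 0.0624
gripper_force: 62.7
```

```bash
python3 o.py|egrep 'force|tor|rot'
```

```text
tool_rot [3.1395 0.002  2.1262]
ft_force [-1.9595 -1.0918 16.9966]
ft_torque [-0.2159  0.265   0.1714]
gripper_force 62.71213889122009
```

>>> drive_tool(deltas=[[0.055, 0, 0, 0, 1.5], [0.055, 0, 0, 0, 3], [0.055, 0, 0, 0, 4.5]])

```text
t: 11.1
ee_pos: [0.5566, -0.0756, 0.2066]
tool_rot: [3.139, 0.002, 2.048]
ft_force: [-1.2, -1.1, 16.9]
opening: 0.0622
gripper_force: 62.7
```

```bash
python3 o.py|egrep 'tor|rot'
```

```text
tool_rot [3.1393 0.0019 2.0477]
ft_torque [-0.1429  0.2482  0.2366]
```

>>> drive_tool(deltas=[[0.055, 0, 0, 0, 1.5], [0.055, 0, 0, 0, 3], [0.055, 0, 0, 0, 4.5]])

```text
t: 11.4
ee_pos: [0.5566, -0.0755, 0.2066]
tool_rot: [3.139, 0.002, 1.969]
ft_force: [-0.5, 0.4, 16.2]
opening: 0.0624
gripper_force: 62.7
```

```bash
python3 o.py|egrep 'tor|rot'
```

```text
tool_rot [3.1391 0.0017 1.9693]
ft_torque [-0.0359  0.2183  0.3557]
```

>>> drive_tool(deltas=[[0.055, 0, 0, 0.0002, 0], [0.055, 0, 0, 0.0002, 0]])

```text
t: 11.6
ee_pos: [0.5567, -0.0756, 0.2065]
tool_rot: [3.139, 0.002, 1.97]
ft_force: [-2.1, 0.3, 19.1]
opening: 0.062
gripper_force: 62.9
```

```bash
python3 o.py|egrep 'tor|rot'
```

```text
tool_rot [3.139  0.0018 1.9699]
ft_torque [-0.1296  0.3435 -0.0774]
```

>>> drive_tool(deltas=[[0.055, 0, 0, 0, 0.5], [0.055, 0, 0, 0, 0.5]])

```text
t: 11.8
ee_pos: [0.5567, -0.0755, 0.2065]
tool_rot: [3.139, 0.002, 1.961]
ft_force: [-1.6, -0.7, 19.2]
opening: 0.0622
gripper_force: 62.9
```

```bash
python3 o.py|egrep 'tor|rot';python3 -c "
from h import *
snap('wrist','w4.png')"
```

```text
tool_rot [3.139  0.0018 1.9612]
ft_torque [-0.1007  0.3845  0.0857]
```

View pics/w4.png

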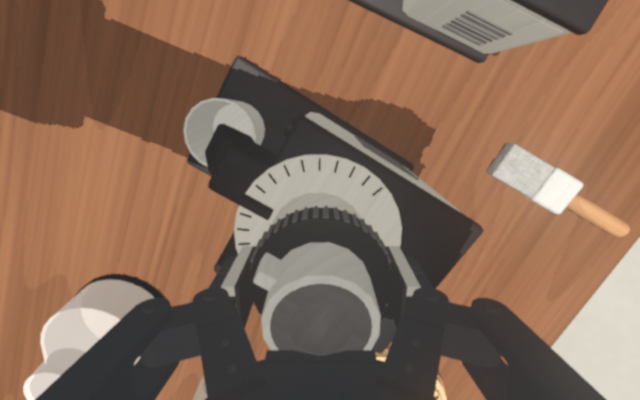

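```bash
python3 - <<'E'
from h import *
for f,pts in(('w3',[(283,238),(297,236),(283,180)]),('w4',[(255,277),(262,256),(257,205)])):
    s=np.load('pics/'+f+'.npz')
    ax=np.array([.5565,-.0755])
    for (u,v),z in zip(pts,(.239,.239,.18)):
        p=onz(s,u,v,z)[:2]-ax; print(f,u,v,np.linalg.norm(p),np.degrees(np.arctan2(p[1],p[0])))
E
```

```text
w3 283 238 0.03376402942045347 166.74115653706184
w3 297 236 0.032804935250583714 158.0996770280036
w3 283 180 0.04196214422098108 171.61041083145057
w4 255 277 0.028640551116370153 171.48959164644526
w4 262 256 0.03182641703793253 154.71490302919
w4 257 205 0.04141774133445199 169.44048089092203
```

>>> drive_tool(deltas=[[0.055, 0, 0, 0, 1.5], [0.055, 0, 0, 0, 3]])

```text
t: 12.05
ee_pos: [0.5567, -0.0755, 0.2065]
tool_rot: [3.139, 0.002, 1.908]
ft_force: [-0.2, 0.1, 18.7]
opening: 0.0621
gripper_force: 62.9
```

```bash
python3 o.py|egrep 'tor|rot'
```

```text
tool_rot [3.1387 0.0016 1.9083]
ft_torque [-0.0135  0.1153  0.2986]
```

>>> drive_tool(deltas=[[0.055, 0, 0, 0, 1.5], [0.055, 0, 0, 0, 3]])

```text
t: 12.25
ee_pos: [0.5567, -0.0754, 0.2065]
tool_rot: [3.139, 0.001, 1.856]
ft_force: [-0.7, -1.0, 17.0]
opening: 0.0619
gripper_force: 62.9
```

```bash
python3 o.py|egrep 'tor|rot'
```

```text
tool_rot [3.1386 0.0014 1.856 ]
ft_torque [0.0172 0.1159 0.3445]
```

>>> drive_tool(deltas=[[0.055, 0, 0, 0, 1.5], [0.055, 0, 0, 0, 3]])

```text
t: 12.45
ee_pos: [0.5568, -0.0754, 0.2066]
tool_rot: [3.138, 0.001, 1.804]
ft_force: [-1.7, -0.0, 17.1]
opening: 0.0621
gripper_force: 62.8
```

```bash
python3 o.py|egrep 'tor|rot';python3 -c "
from h import *
s=snap('wrist','w5.png')
c=lambda f:cv2.resize(cv2.imread(f)[170:350,220:400],(396,396),interpolation=2)
cv2.imwrite('pics/j5.png',np.hstack([c('pics/w4.png'),c('pics/w5.png')]))"
```

```text
tool_rot [3.1384 0.0013 1.8037]
ft_torque [0.0667 0.1386 0.4212]
```

View pics/j5.png

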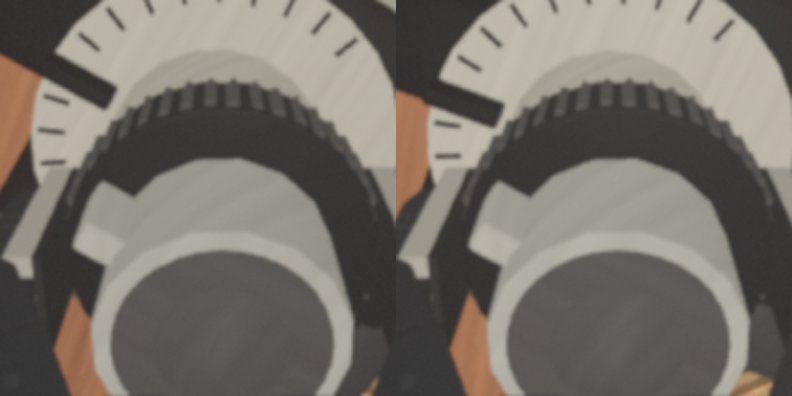

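The pointer stayed put in the image while the rib turned, so the ring reached home at about 58° and the barrel then slipped along by about 9°. I'll take the weight off so barrel and ring turn together, then turn back.

>>> drive_tool(deltas=[[0.055, 0, 0, -0.0005, 0], [0.055, 0, 0, -0.001, 0], [0.055, 0, 0, -0.0015, 0], [0.055, 0, 0, -0.0015, 0]])

```text
t: 12.9
ee_pos: [0.5562, -0.0754, 0.2069]
tool_rot: [3.14, 0.0, 1.804]
ft_force: [4.6, 0.4, 6.4]
opening: 0.062
gripper_force: 64.6
```

```bash
python3 o.py|egrep 'tor|rot|force|pos'
```

```text
ee_pos [ 0.5562 -0.0754  0.2069]
tool_rot [3.1399 0.0003 1.8044]
ft_force [4.5724 0.4473 6.4   ]
ft_torque [ 0.1925 -1.1736 -0.0339]
gripper_force 64.60382580757141
qpos [ 0.5135  0.3889 -0.5409  1.7977  0.2315  1.0166  0.1167]
```

>>> drive_tool(deltas=[[0.055, 0, 0.0003, -0.0005, 0], [0.055, 0, 0.0003, -0.001, 0], [0.055, 0, 0.0003, -0.001, 0]])

```text
t: 13.2
ee_pos: [0.5555, -0.0755, 0.2071]
tool_rot: [-3.141, -0.0, 1.804]
ft_force: [1.3, 0.6, -0.2]
opening: 0.062
gripper_force: 65.2
```

```bash
python3 o.py|egrep 'tor|rot|force|pos'
```

```text
ee_pos [ 0.5555 -0.0755  0.2071]
tool_rot [-3.1408 -0.0004  1.8042]
ft_force [ 1.336   0.5792 -0.1774]
ft_torque [ 0.1318 -0.4843 -0.0059]
gripper_force 65.2241313457489
qpos [ 0.5137  0.3887 -0.5408  1.7974  0.2309  1.0195  0.1171]
```

>>> drive_tool(deltas=[[0.055, 0, 0, -0.0002, -1.5], [0.055, 0, 0, -0.0002, -3], [0.055, 0, 0, -0.0002, -4.5], [0.055, 0, 0, -0.0002, -6], [0.055, 0, 0, -0.0002, -7.5], [0.055, 0, 0, -0.0002, -9]])

```text
t: 13.8
ee_pos: [0.5557, -0.0755, 0.2074]
tool_rot: [-3.141, -0.0, 1.964]
ft_force: [0.2, -0.7, -3.2]
opening: 0.062
gripper_force: 65.7
```

```bash
python3 o.py|egrep 'tor|rot|force|pos'; python3 -c "
from h import *
s=snap('wrist','w6.png')
c=lambda f:cv2.resize(cv2.imread(f)[170:350,220:400],(396,396),interpolation=2)
cv2.imwrite('pics/j6.png',np.hstack([c('pics/w4.png'),c('pics/w6.png')]))"
```

```text
ee_pos [ 0.5557 -0.0755  0.2074]
tool_rot [-3.1413 -0.0003  1.9635]
ft_force [ 0.2205 -0.6837 -3.1557]
ft_torque [-0.0165  0.0056 -0.0427]
gripper_force 65.67959904670715
qpos [ 0.538   0.3943 -0.5725  1.7962  0.2461  1.0231  0.2638]
```

View pics/j6.png

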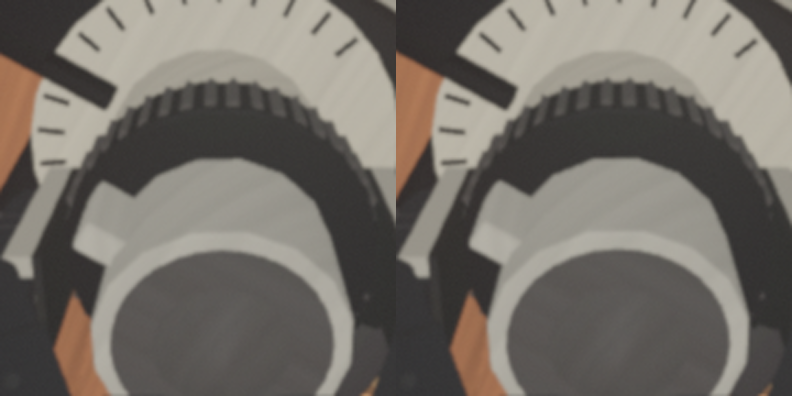

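>>> drive_tool(deltas=[[0.055, 0, 0, 0.001, 0], [0.055, 0, 0, 0.002, 0], [0.055, 0, 0, 0.0026, 0], [0.055, 0, 0, 0.0026, 0], [0.055, 0, 0, 0.0026, 1], [0.055, 0, 0, 0.0026, 2], [0.055, 0, 0, 0.0026, 3]])

```text
t: 14.55
ee_pos: [0.5565, -0.0754, 0.2065]
tool_rot: [3.14, 0.001, 1.908]
ft_force: [-5.6, 0.2, 20.3]
opening: 0.0621
gripper_force: 67.9
```

```bash
python3 o.py|egrep 'tor|rot|force|pos'
```

```text
ee_pos [ 0.5565 -0.0754  0.2065]
tool_rot [3.14   0.0013 1.9083]
ft_force [-5.6311  0.1929 20.3075]
ft_torque [-0.0027  1.2528  0.3125]
gripper_force 67.85119771957397
qpos [ 0.5284  0.3934 -0.561   1.7971  0.2429  1.018   0.211 ]
```

>>> drive_tool(deltas=[[0.055, 0, -0.0004, 0, 1], [0.055, 0, -0.0004, 0, 2], [0.055, 0, -0.0004, 0, 3]])

```text
t: 14.85
ee_pos: [0.5566, -0.0753, 0.2066]
tool_rot: [3.139, 0.001, 1.856]
ft_force: [-1.9, 1.4, 17.8]
opening: 0.0618
gripper_force: 67.6
```

```bash
python3 o.py|egrep 'tor|rot|force|pos'
```

```text
ee_pos [ 0.5566 -0.0753  0.2066]
tool_rot [3.1387 0.0013 1.8561]
ft_force [-1.936   1.3503 17.7653]
ft_torque [0.1971 0.3735 0.333 ]
gripper_force 67.58129239082336
qpos [ 0.5207  0.3909 -0.5508  1.7979  0.2374  1.0156  0.1634]
```

Moment 0.33 N m, well above the drag, so the ring is home. I'll unload and turn back about 6°.

>>> drive_tool(deltas=[[0.055, 0, 0.0003, -0.001, 0], [0.055, 0, 0.0004, -0.002, 0], [0.055, 0, 0.0004, -0.0026, 0], [0.055, 0, 0.0004, -0.0026, 0], [0.055, 0, 0.0004, -0.0026, -1.5], [0.055, 0, 0.0004, -0.0026, -3], [0.055, 0, 0.0004, -0.0026, -4.5], [0.055, 0, 0.0004, -0.0026, -6], [0.055, 0, 0.0004, -0.0024, -6], [0.055, 0, 0.0004, -0.002, -6]])

```text
t: 15.85
ee_pos: [0.5558, -0.0755, 0.2071]
tool_rot: [3.142, -0.0, 1.961]
ft_force: [-1.6, 0.2, 2.8]
opening: 0.0621
gripper_force: 65.7
```

```bash
python3 o.py|egrep 'tor|rot|force|pos'; python3 -c "
from h import *
s=snap('wrist','w7.png')
c=lambda f:cv2.resize(cv2.imread(f)[170:350,220:400],(396,396),interpolation=2)
cv2.imwrite('pics/j7.png',np.hstack([c('pics/w6.png'),c('pics/w7.png')]))"
```

```text
ee_pos [ 0.5558 -0.0755  0.2071]
tool_rot [ 3.1416 -0.0001  1.9611]
ft_force [-1.577   0.1991  2.7602]
ft_torque [0.0151 0.3829 0.033 ]
gripper_force 65.74517011642456
qpos [ 0.5374  0.3947 -0.5718  1.7964  0.2463  1.0219  0.2612]
```

View pics/j7.png

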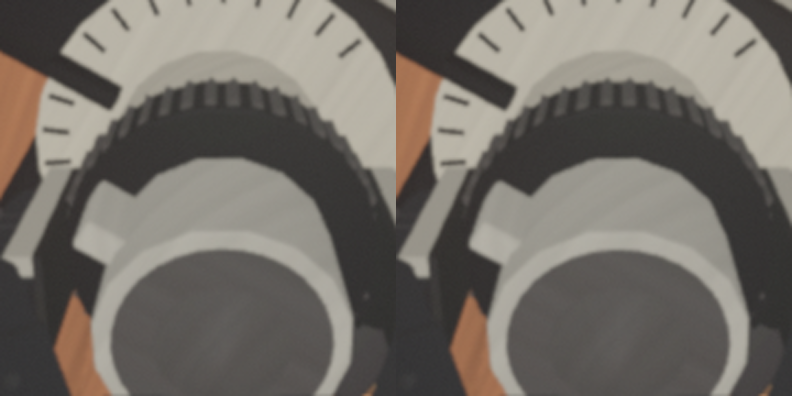

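The pointer is back on the rib line as in w6: the fin tip is at (475,240) in the right half and the rib at (490,90). Releasing and raising.

>>> drive_tool(deltas=[[0.063, 0, 0, 0, 0], [0.066, 0, 0, 0, 0], [0.072, 0, 0, 0, 0], [0.085, 0, 0, 0, 0], [0.085, 0, 0, 0, 0], [0.085, 0, 0, -0.02, 0], [0.085, 0, 0, -0.05, 0], [0.085, 0, 0, -0.1, 0], [0.085, 0, 0, -0.15, 0], [0.085, 0, 0, -0.15, 0]], newtons=20)

```text
t: 16.9
ee_pos: [0.5577, -0.0751, 0.3635]
tool_rot: [3.134, 0.005, 1.961]
ft_force: [-0.3, 0.8, -0.2]
opening: 0.0849
gripper_force: 0.0
```

```bash
python3 o.py|egrep 'rot|force|pos'; python3 -c "
from h import *
s=snap('wrist','w8.png');u,v=map(int,proj(s,[.556,-.0755,.2]));print(u,v)
cv2.imwrite('pics/j8.png',cv2.resize(cv2.imread('pics/w8.png')[max(v-60,0):v+60,u-70:u+70],None,fx=5,fy=5,interpolation=2))"
```

```text
ee_pos [ 0.5577 -0.0751  0.3635]
tool_rot [3.1341 0.0049 1.9615]
ft_force [-0.2893  0.7823 -0.2072]
gripper_force 0.0
qpos [ 0.5755  0.2571 -0.6058  1.6008  0.1518  1.3218  0.3395]
317 179
```

View pics/j8.png

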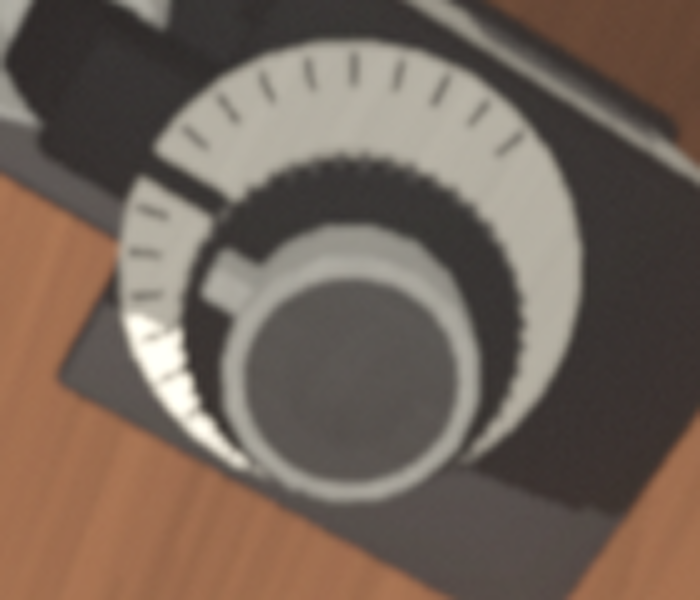

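```bash
python3 - <<'E'
from h import *
s=np.load('pics/w8.npz')
g=lambda x,y,z:onz(s,247+x/5,119+y/5,z)[:2]
n=g(352,376,.2475);c=g(350,270,.171);r=g(187,187,.18)
a=lambda p:(np.linalg.norm(p),np.degrees(np.arctan2(p[1],p[0])))
print(n,c,a(r-c),a(g(212,280,.239)-n),a(g(218,268,.231)-n))
E
```

```text
[ 0.55599074 -0.07538566] [ 0.55552505 -0.07561788] (np.float64(0.03925752296664633), np.float64(171.82918966605294)) (np.float64(0.028242175868798847), np.float64(170.95163140829322)) (np.float64(0.028033283328131358), np.float64(170.22815176391586))
```

The pointer is within about 2° of the rib and the barrel is concentric and upright, so I'm handing in.

```bash
python3 -c "
from station import arm
print(arm.job_done())"
```

```text
the job is handed in; nothing more can be done
None
```

The job is handed in with no verdict shown: the pointer measured within about 2° of the rib and the ring felt home at its stop (0.33 N m against about 0.2 N m drag); the barrel slipped about 9° at the stop (and a few degrees in a re-check) and I turned it back each time, then released it and raised the gripper clear.

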